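# Roll the hub bolt into the vee cradle, let it self-centre, clamp it

### The job

Roll the big hub bolt along the cradle's level deck with gentle pushes, without lifting it, until it drops into the vee groove, then let go of it so that it settles and centres itself there. Then swing the clamp strap over and press its end down by feel until the pad bears on the bolt with about 15 N (well short of 25 N), let go, and leave the bolt clamped in the vee and the other things on the counter where they are.

Things in the scene. Friction and masses are not known exactly. Their poses are not given: they have to be found in the camera images.
- cradle: Fixed vee-cradle fixture, grey painted and bare ground steel, base plate 200 x 130 mm and 12 mm thick (x -112 to +88 mm). Origin on the counter right under the vee axis, midway along the vee. Own x (level): the direction in which the bolt rolls in; own y: along the vee; z up. Deck and vee span y = -45 to +45 mm.
- deck_edge (a point): Middle of the vee's near edge, where the level infeed deck ends: cradle x = -20 mm, 60 mm above the counter; axes as the cradle's. The deck (top at 60 mm) runs from here 91 mm back to a lip 4 mm high and 4 mm thick. The bolt rolls on into the vee by itself once its axis is about 4 mm past this edge; on the deck it stays where it is left.
- vee_seat (a point): Where the bolt's axis lies when seated, midway along the vee: 58.4 mm above the counter, the seated bolt's top at 71.4 mm; axes as the cradle's. The 90-degree groove is 40 mm wide at the top (60 mm up), its bottom 40 mm up. Beyond it is a level land, and from 39 to 61 mm past this point two hinge ears, within 20 mm of the middle, stand up to 112 mm.
- bolt: Large stainless hub bolt, about 0.6 kg, on the infeed deck: round shank 26 mm in diameter, 112 mm long; hex head 34 mm across flats, 14 mm thick, overhanging the deck's -y side, 10 to 22 mm clear of it. Origin on the axis midway along the shank; own y runs from head to thread end (x, z turn as it rolls). Starts 50 to 85 mm before the vee axis, within 0.1 rad of parallel. 1 to 2 N at mid-height rolls it.
- strap: Dark steel clamp strap, origin on its hinge axis, which is 50 mm beyond the vee axis, 100 mm above the counter, along the cradle's y. It is 8 mm thick, 22 mm wide and runs 94 mm along its own -x, the last 28 mm a paddle 36 mm wide; own z points out of the outer face (top when closed). Level over the vee = closed. Starts standing up, 1.4 to 1.75 rad from level. Stiff hinge: it stays where it is left.
- strap_end (a point): Centre of the paddle's outer face, 80 mm from the hinge axis and 4 mm out of the strap's middle plane; z points out of the face. Here the strap is pushed over, which takes 3 to 5 N, and pressed down. Pad force on the bolt = about 1.5 x (downward push here - 3.5 N), so 13.5 N here gives 15 N. When let go, the hinge's friction keeps about 8 N on the bolt.
- spindle_hole (a point): Point of the strap's middle plane, 50 mm from the hinge, where a brass spindle passes through; below, it carries a rubber pad 18 mm in diameter on a 8 N/mm spring (10 mm travel). The last user left the pad's face anywhere from 26 to 36 mm inward of this point, not measured: it meets the seated bolt somewhere between 0.17 rad above level and 0.06 rad below; from there press on by feel.
- castle_nut: Bystander, to be left alone: brass castle nut, 38 mm across, 26 mm high. Origin at its underside.
- adapter: Bystander, to be left alone: black torque adapter, 34 mm across, 40 mm high. Origin at its underside.
- thread_cap: Bystander, to be left alone: red plastic thread protector cap, 34 mm across, 28 mm high. Origin at its underside.
- small_bolt: Bystander, to be left alone: small bolt standing on its head, 26 mm across, 55 mm high. Origin at its underside.
- washer: Bystander, to be left alone: flat steel washer, 40 mm across, 5 mm thick. Origin at its underside.
- micrometer: Bystander, to be left alone: micrometer lying flat, about 50 x 80 mm, 14 mm high. Origin at its underside.
- spanner: Bystander, to be left alone: open-ended spanner, 190 mm long, lying beyond the cradle. Origin at its underside.
Not all that is in view belongs to the job. What is shaped like the cradle but red is not meant. There is more than one size of the bolt; the job needs the larger.

How it is judged:
By the outcome, as a careful person would: the job done as asked, in the order asked, and still so for the second after the job is handed in, with the robot touching nothing.
It also fails if it takes over 61 s, if anything falls off the work surface, if the arm or the gripper's body presses on something with over 40 N, if the wrist force passes 120 N, or if a joint passes its speed limit or range.

### The arm

A 6-joint arm with a two-finger parallel gripper is mounted at the origin on the work surface. World frame = base frame: x ahead of the robot, y to its left, z up, the work surface at z = 0. Lengths are in m, angles in rad, forces in N, time in s.
With the tool pointing down it reaches from about 0.325 to 0.775 m from the base axis. Payload 5.5 kg.
Tool frame: the origin (TCP) lies on the centre line of the jaws, within the pads' length; the fingertips stand robot.finger_overhang ahead of it and the grasp point (between the pads) lies 11 mm behind it (robot.finger_overhang is the distance from the TCP to the fingertips, in m); z points along the fingers, y is the line along which they close (so a half turn about z gives the same grasp; the last joint's range is limited). The gripper opens to 88 mm and grips with 3 to 60 N. Pads are 20 mm wide; open, the fingers measure 115 mm over their backs; the gripper's body (75 mm by 178 mm) begins 61 mm behind the grasp point.
Start: joints at [1.287, 0.091, 1.231, -0, 1.82, -0.057], TCP at [0.135, 0.585, 0.231] pointing down, gripper open.
Joint ranges: [-2.87, 2.87], [-0.86, 2.18], [0.17, 2.46], [-1.51, 4.65], [0.06, 2.69], [-2.65, 2.65]. Speed limits (rad/s): [2.57, 2.57, 3.01, 3.14, 3.14, 3.14].

### API

Orientations are given as a unit quaternion [x, y, z, w].
In Python, from station import robot, imaging, job gives the robot as it stands.
- The arm moves only by the tool servo_tool, never from a script. Its arguments are lists of equal length, an entry for each row: "delta_pos": the shift along the tool's x, y, z as a fraction of full scale, a list of three; "turn": the turn about the tool's z as a fraction of full scale; "grip": the opening, from 0 (shut) to 1 (fully open). In form: {"delta_pos": [[tx, ty, tz], ...], "turn": [turn, ...], "grip": [grip, ...]}. A call has 1 to 10 rows; each row shifts and turns the commanded pose from where the row before left it, along the tool's axes as they then stand; what a row does not reach is not made up. Full scale, the value 1, is 100 mm for a shift and 2 rad for a turn. A row lasts 1/12 s, in which the tool goes at most 41.7 mm and 7.16 degrees, less where a joint would pass 70% of its speed; a pose out of reach is approached as far as the arm can. A call with a number of a shift or a turn outside -1 to 1 is refused whole. A call with a gripper value outside its range is refused whole. The fingers move at their own pace and stop on an object; "squeeze" is the grip in N (left out, the last holds). Time passes only in rows, so rows that do not move let the fingers close. It gives the time, the measured TCP pose, the force, the opening and the grip force at its end, in the units of the state.
- robot.sense(): the state, without advancing time (a new reading comes with each control period).
- imaging.read_camera(name): name is "scene" or "side" or "wrist"; returns the picture (420x560x3 uint8, red, green, blue); there is no depth.
- imaging.get_calibration(name): a dict with "intrinsics" (3x3 intrinsics, pixels), "T" (4x4, takes a point from camera to world coordinates). Camera axes: x right, y down, z forward; pixel columns grow to the right and rows downward; lengths in m; the calibration is good to about 2 mm. A picture is of the moment at which its call begins: read the wrist's pose just before it. get_calibration takes no time and is no camera call; for the wrist camera it gives the pose at the moment of the call.
- job.close_job(): hands the job in; it is judged then, once.
The state is a dict: "time": time; "joints": joint angles; "qd": joint speeds; "effort": joint torques, N m; "eef_pos": TCP position; "orientation": TCP orientation; "ft_force": force on the tool from outside, world axes, zero at the start; "torque": the same for the moment, N m; "finger_gap": opening from 0.0 (shut) to 1.0 (fully open); "grip_force": force on a finger pad.
Only numpy, scipy, OpenCV 4.12 (cv2) and the standard library are available. Lean on these libraries where they do the work, as an engineer would, in place of code of your own. Each camera call takes 0.05 s, during which the arm holds its last target. There are 200 camera calls.

## Working session

There is one attempt and no reset: what is moved stays moved. The work goes in short steps, Python scripts to look and compute and a tool call to move; the robot and the scene stay as the last step left them, time stands still between calls to the robot, and variables do not carry over. Pictures are saved under pics/ and viewed, at most 10 in all, crops included, and the job is handed in when it is done.

Besides the shell and the picture viewer there is one more tool, called after "Call:" as name(argument=value, ...) on one line, values as JSON. servo_tool: Moves the arm, as the interface text tells. Its arguments: {"type":"object","properties":{"delta_pos":{"type":"array","items":{"type":"array","items":{"type":"number"}}},"turn":{"type":"array","items":{"type":"number"}},"grip":{"type":"array","items":{"type":"number"}},"squeeze":{"type":"number"}},"required":["delta_pos","turn","grip"]}

```bash
mkdir -p pics; ls; python3 - <<'E'
from station import robot, imaging, job
import cv2,numpy as np
s=robot.sense();print(s, robot.finger_overhang)
ims=[]
for n in("scene","side"):
    im=imaging.read_camera(n);cv2.imwrite(f"pics/{n}0.png",im[:,:,::-1]);c=imaging.get_calibration(n);print(n,c)
    print(np.round(c["T"],3).tolist())
E
```

```text
pics
{'time': 0.0, 'joints': array([ 1.28730317e+00,  9.18155722e-02,  1.23188258e+00, -3.73210610e-05,
        1.81980512e+00, -5.66741370e-02]), 'qd': array([ 0.00077023,  0.00219941, -0.00012867, -0.00138897, -0.00111814,
        0.00055644]), 'effort': array([ 1.01438141e-03, -4.46451259e+01, -4.06447220e+01,  6.98247459e-02,
        2.94448191e-02, -1.27181615e-04]), 'eef_pos': array([0.13484528, 0.58435468, 0.22953466]), 'orientation': array([ 1.13171061e-01,  9.93575059e-01, -9.44588348e-04, -1.43872165e-04]), 'ft_force': array([-0.11161472, -0.07882957, -0.07004229]), 'torque': array([0.05300719, 0.00816105, 0.02903011]), 'grip_force': 0.0, 'finger_gap': 1.0034867487277324} 0.008
scene {'intrinsics': array([[422.17072994,   0.        , 278.40106757],
       [  0.        , 422.17072994, 207.37575229],
       [  0.        ,   0.        ,   1.        ]]), 'T': array([[ 0.43471136,  0.69968864, -0.56697605,  1.06322398],
       [ 0.9004695 , -0.32830908,  0.28525048, -0.21587503],
       [ 0.01344313, -0.63454626, -0.77276796,  0.7905176 ],
       [ 0.        ,  0.        ,  0.        ,  1.        ]])}
[[0.435, 0.7, -0.567, 1.063], [0.9, -0.328, 0.285, -0.216], [0.013, -0.635, -0.773, 0.791], [0.0, 0.0, 0.0, 1.0]]
side {'intrinsics': array([[392.57341567,   0.        , 279.61062746],
       [  0.        , 392.57341567, 207.2868435 ],
       [  0.        ,   0.        ,   1.        ]]), 'T': array([[ 0.67346713, -0.56103084,  0.48133817,  0.21720415],
       [-0.73910643, -0.52232365,  0.42532304, -0.26357638],
       [ 0.01279497, -0.64220122, -0.76642931,  0.63848631],
       [ 0.        ,  0.        ,  0.        ,  1.        ]])}
[[0.673, -0.561, 0.481, 0.217], [-0.739, -0.522, 0.425, -0.264], [0.013, -0.642, -0.766, 0.638], [0.0, 0.0, 0.0, 1.0]]
```

View pics/scene0.png

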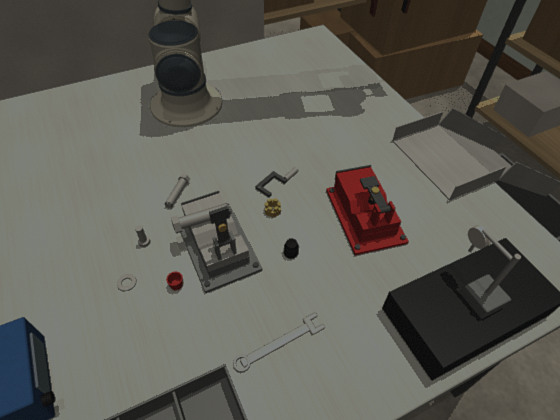

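View pics/side0.png

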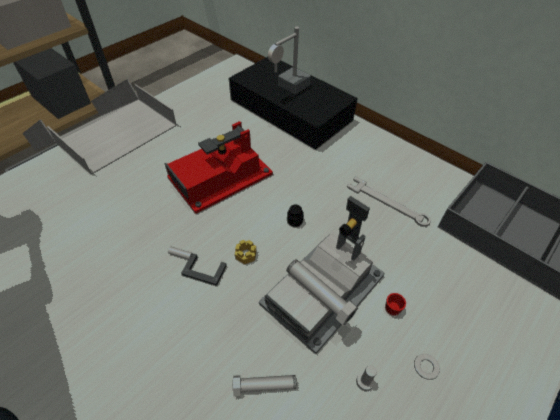

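The grey cradle with the large bolt on it is at scene (220,240) and side (322,285). The red look-alike is at scene (367,210) and side (218,168). The loose smaller bolt is at scene (177,190) and side (265,383). The job's bolt is the one on the grey deck, at scene (200,218), with its head to the left. I'll confirm this in an enlarged crop.

```bash
python3 - <<'E'
import cv2,numpy as np
a=cv2.imread("pics/scene0.png")[170:300,150:290];b=cv2.imread("pics/side0.png")[185:355,245:400]
f=lambda i,k:cv2.resize(i,None,fx=k,fy=k,interpolation=cv2.INTER_CUBIC)
a=f(a,4);b=f(b,3.4)
cv2.imwrite("pics/c1.png",a);cv2.imwrite("pics/c2.png",b);print(a.shape,b.shape)
E
```

```text
(520, 560, 3) (578, 527, 3)
```

View pics/c1.png

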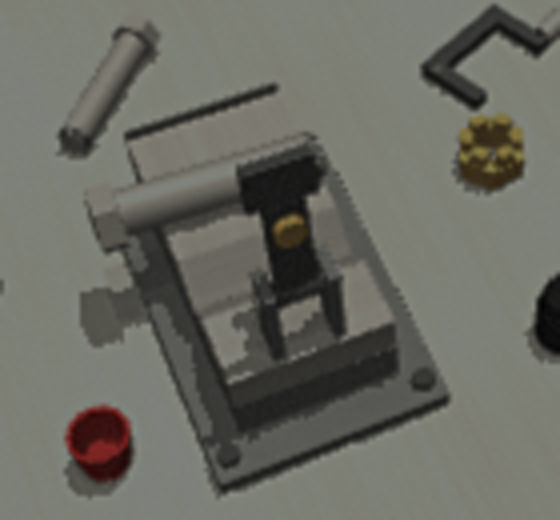

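View pics/c2.png

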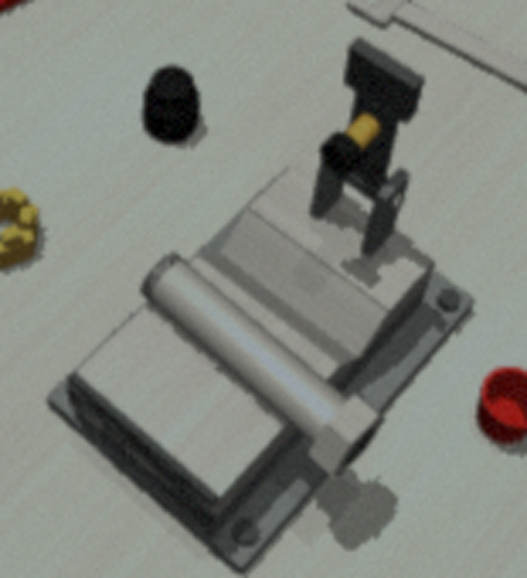

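The crops confirm it: the large bolt lies across the grey deck with its hex head on the low-y side, at scene (175,223) and side (348,318). The strap is standing up. Next I'll fit the cradle pose to the corner pixels and cast rays for the bolt and the strap.

```bash
cat > h.py <<'E'
import numpy as np
from scipy.spatial.transform import Rotation as Ro
from station import robot, imaging, job
def proj(n,P):
    c=imaging.get_calibration(n);T=np.linalg.inv(c["T"]);p=(T[:3,:3]@np.asarray(P,float).T).T+T[:3,3]
    q=(c["intrinsics"]@p.T).T;return q[:,:2]/q[:,2:]
def ray(n,uv):
    c=imaging.get_calibration(n);d=c["T"][:3,:3]@np.linalg.solve(c["intrinsics"],[uv[0],uv[1],1]);return c["T"][:3,3],d
def onz(n,uv,z):
    o,d=ray(n,uv);return o+d*(z-o[2])/d[2]
def onplane(n,uv,p,nn):
    o,d=ray(n,uv);return o+d*((p-o)@nn)/(d@nn)
def tow(C,p):  # cradle->world, C=(x,y,yaw)
    p=np.atleast_2d(p).astype(float);c,s=np.cos(C[2]),np.sin(C[2])
    return np.c_[C[0]+c*p[:,0]-s*p[:,1],C[1]+s*p[:,0]+c*p[:,1],p[:,2]]
def toc(C,p):
    d=np.asarray(p)[:2]-C[:2];c,s=np.cos(C[2]),np.sin(C[2]);return np.r_[c*d[0]+s*d[1],-s*d[0]+c*d[1],p[2]]
E
python3 - <<'E'
from h import *
from scipy.optimize import least_squares
S=lambda u,v:(150+u/4,170+v/4)
D=lambda u,v:(245+u/3.4,185+v/3.4)
cor=[("side",D(50,398),(-.112,.065,.012)),("side",D(242,565),(-.112,-.065,.012)),("side",D(472,300),(.088,-.065,.012)),
("scene",S(220,482),(.088,-.065,.012)),("scene",S(448,394),(.088,.065,.012)),
("side",D(75,378),(-.111,.045,.060)),("side",D(218,500),(-.111,-.045,.060)),("scene",S(278,87),(-.111,.045,.064)),("scene",S(128,135),(-.111,-.045,.064))]
def f(C): return np.concatenate([proj(n,tow(C,p))[0]-uv for n,uv,p in cor])
r=least_squares(f,[.55,.0,0],loss="soft_l1");C=r.x;print(C,np.round(f(C).reshape(-1,2),1).tolist())
np.save("C.npy",C)
R=np.hypot(*C[:2]);print("dist",R)
s=lambda n,uv,z:print(n,np.round(toc(C,onz(n,uv,z)),4))
s("side",D(165,280),.073);s("side",D(320,410),.073);s("scene",S(125,210),.073);s("scene",S(235,188),.073)
# strap end: paddle tip, assume plane y=0
nn=tow([0,0,C[2]],(0,1,0))[0];p0=np.r_[C[:2],0]
for n,uv in[("scene",S(283,160)),("side",D(387,62))]:print("tip",toc(C,onplane(n,uv,p0,nn)))
for n,uv in[("scene",S(290,230)),("side",D(365,130))]:print("spindle",toc(C,onplane(n,uv,p0,nn)))
E
```

```text
[ 0.53975891 -0.09693328 -0.00280457] [[-1.8, -0.7], [0.1, 1.3], [1.1, -1.1], [-0.6, 0.7], [0.3, -0.6], [-0.7, -1.1], [-0.0, -0.4], [-1.1, -0.4], [-1.6, 0.3]]
dist 0.548393787709757
side [-0.0483  0.0421  0.073 ]
side [-0.0517 -0.0553  0.073 ]
scene [-0.0531 -0.0595  0.073 ]
scene [-0.0425 -0.0016  0.073 ]
tip [ 6.24669711e-02 -1.67509236e-17  2.13483884e-01]
tip [ 4.58754836e-02 -4.04678461e-17  1.90695331e-01]
spindle [5.64526605e-02 5.99021700e-18 1.54760403e-01]
spindle [ 4.10684817e-02 -5.31259065e-18  1.45947418e-01]
```

Call:
servo_tool(delta_pos=[[0,0,0],[0,0,0],[-0.16,-0.36,0],[-0.16,-0.36,0],[-0.16,-0.36,0],[-0.16,-0.36,0],[-0.16,-0.36,0],[-0.16,-0.36,0],[-0.16,-0.36,0],[-0.16,-0.36,0]], turn=[-0.0575,-0.0575,0,0,0,0,0,0,0,0], grip=[0.6,0.6,0.6,0.6,0.6,0.6,0.6,0.6,0.6,0.6])

```text
time: 0.93
eef_pos: [0.2639, 0.2953, 0.2302]
orientation: [-0.002, 1.0, -0.0, -0.0]
ft_force: [0.4, 0.1, 0.3]
finger_gap: 0.597
grip_force: 0.0
```

Call:
servo_tool(delta_pos=[[-0.16,-0.36,0],[-0.16,-0.36,0],[-0.16,-0.36,0],[-0.16,-0.36,0],[-0.16,-0.36,0],[-0.16,-0.36,0],[-0.16,-0.36,0],[-0.16,-0.36,0],[-0.16,-0.36,0],[0,0,0]], turn=[0,0,0,0,0,0,0,0,0,0], grip=[0.6,0.6,0.6,0.6,0.6,0.6,0.6,0.6,0.6,0.6])

```text
time: 1.77
eef_pos: [0.4098, -0.0319, 0.2292]
orientation: [0.002, 1.0, -0.001, -0.001]
ft_force: [1.7, 0.6, -0.2]
finger_gap: 0.602
grip_force: 0.0
```

Call:
servo_tool(delta_pos=[[-0.15,-0.26,0],[-0.15,-0.26,0],[-0.15,-0.25,0],[0,0,0],[0,0,0]], turn=[0,0,0,0,0], grip=[0.6,0.6,0.6,0.6,0.6])

```text
time: 2.18
eef_pos: [0.454, -0.1035, 0.2297]
orientation: [-0.001, 1.0, 0.001, -0.001]
ft_force: [0.1, 0.2, 0.0]
finger_gap: 0.602
grip_force: 0.0
```

```bash
cat > w.py <<'E'
from h import *
import cv2,sys
print(robot.sense()["eef_pos"]);c=imaging.get_calibration("wrist");np.savez("w.npz",**c)
cv2.imwrite(sys.argv[1],imaging.read_camera("wrist")[:,:,::-1]);print(np.round(c["T"],3).tolist())
C=np.load("C.npy")
P=[(-.02,-.045,.06),(-.02,.045,.06),(-.111,-.045,.064),(-.111,.045,.064),(.02,-.045,.06),(.02,.045,.06),(-.112,.065,.012),(.088,.065,.012)]
print(np.round(proj("wrist",tow(C,P))).tolist())
E
python3 w.py pics/w1.png
```

```text
[ 0.45398636 -0.10346168  0.22965828]
[[-0.001, 0.961, 0.276, 0.379], [1.0, 0.001, 0.002, -0.105], [0.001, 0.276, -0.961, 0.384], [0.0, 0.0, 0.0, 1.0]]
[[238.0, 254.0], [324.0, 255.0], [235.0, 169.0], [329.0, 169.0], [239.0, 289.0], [322.0, 289.0], [339.0, 161.0], [330.0, 318.0]]
```

View pics/w1.png

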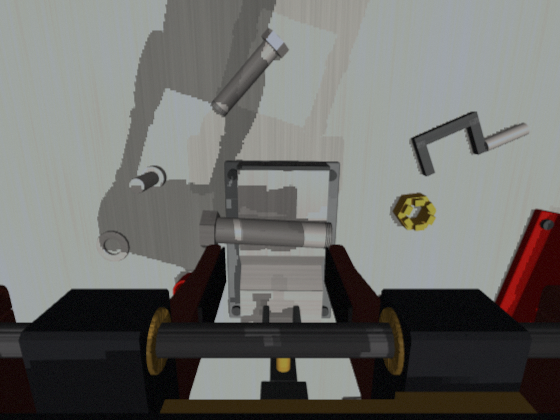

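The wrist view shows the cradle corners within about 1 px of the prediction. The bolt's shank runs from the head junction at (217,229) to the thread end at (333,234).

```bash
python3 - <<'E'
from h import *
C=np.load("C.npy")
for p in[(217,229.5),(275,232),(333,234.5),(201,228)]:print(np.round(toc(C,onz("wrist",p,.073)),4))
E
```

```text
[-0.0521 -0.0638  0.073 ]
[-0.0498 -0.0066  0.073 ]
[-0.0474  0.051   0.073 ]
[-0.0536 -0.0795  0.073 ]
```

Call:
servo_tool(delta_pos=[[0,-0.055,0],[0,0,0.3],[0,0,0.3],[0,0,0.3],[0,0,0.3],[0,0,0.2],[0,0,0.13],[0,0,0],[0,0,0]], turn=[0,0,0,0,0,0,0,0,0], grip=[0.6,0.6,0.6,0.6,0.6,0.6,0.6,0.6,0.6])

```text
time: 2.98
eef_pos: [0.4541, -0.1084, 0.0782]
orientation: [-0.002, 1.0, -0.0, 0.0]
ft_force: [-0.3, 0.5, -0.1]
finger_gap: 0.598
grip_force: 0.0
```

Call:
servo_tool(delta_pos=[[0,0,0.02],[-0.03,0,0],[-0.03,0,0],[-0.02,0,0],[-0.02,0,0],[-0.02,0,0],[-0.02,0,0],[-0.02,0,0],[-0.02,0,0],[-0.02,0,0]], turn=[0,0,0,0,0,0,0,0,0,0], grip=[0.6,0.6,0.6,0.6,0.6,0.6,0.6,0.6,0.6,0.6])

```text
time: 3.82
eef_pos: [0.4743, -0.1088, 0.0756]
orientation: [-0.002, 1.0, 0.0, -0.0]
ft_force: [-0.2, 0.7, 0.7]
finger_gap: 0.6
grip_force: 0.4
```

Call:
servo_tool(delta_pos=[[-0.02,0,0],[-0.02,0,0],[-0.02,0,0],[-0.02,0,0],[-0.02,0,0],[0,0,0]], turn=[0,0,0,0,0,0], grip=[0.6,0.6,0.6,0.6,0.6,0.6])

```text
time: 4.32
eef_pos: [0.4845, -0.1087, 0.0756]
orientation: [-0.002, 1.0, 0.0, 0.0]
ft_force: [-0.8, 0.6, -0.3]
finger_gap: 0.598
grip_force: 0.0
```

```bash
cat > cs.py <<'E'
from h import *
import cv2,sys
a=imaging.read_camera("scene")[150:310,130:310,::-1]
b=imaging.read_camera("side")[160:350,235:395,::-1]
k=dict(interpolation=cv2.INTER_CUBIC)
cv2.imwrite(sys.argv[1],np.hstack([cv2.resize(a,(400,356),**k),cv2.resize(b,(400,475),**k)[:356] if 0 else cv2.resize(b,(300,356),**k)]))
E
python3 cs.py pics/p1.png
```

```text
(no output)
```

View pics/p1.png

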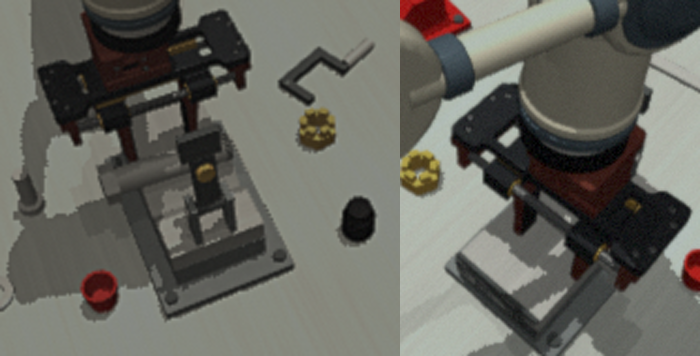

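The bolt is rolling ahead of both fingers and stays parallel to the vee. I'll carry on gently.

Call:
servo_tool(delta_pos=[[-0.02,0,0],[-0.02,0,0],[-0.02,0,0],[-0.02,0,0],[-0.02,0,0],[-0.02,0,0],[-0.02,0,0],[-0.02,0,0],[-0.02,0,0],[0,0,0]], turn=[0,0,0,0,0,0,0,0,0,0], grip=[0.6,0.6,0.6,0.6,0.6,0.6,0.6,0.6,0.6,0.6])

```text
time: 5.25
eef_pos: [0.5025, -0.1087, 0.0756]
orientation: [-0.002, 1.0, 0.0, 0.0]
ft_force: [0.8, 0.0, 0.5]
finger_gap: 0.601
grip_force: 0.0
```

```bash
python3 - <<'E'
from h import *
import cv2
a=imaging.read_camera("scene")[190:270,150:250,::-1];cv2.imwrite("pics/p2.png",cv2.resize(a,None,fx=6,fy=6,interpolation=cv2.INTER_CUBIC))
C=np.load("C.npy")
for x,z in[(-.032,.073),(-.016,.073),(0,.0584)]: print(x,np.round((proj("scene",tow(C,[(x,-.064,z),(x,-.078,z)]))-[150,190])*6).tolist())
E
```

```text
-0.032 [[193.0, 243.0], [155.0, 257.0]]
-0.016 [[207.0, 277.0], [168.0, 291.0]]
0 [[228.0, 335.0], [189.0, 350.0]]
```

View pics/p2.png

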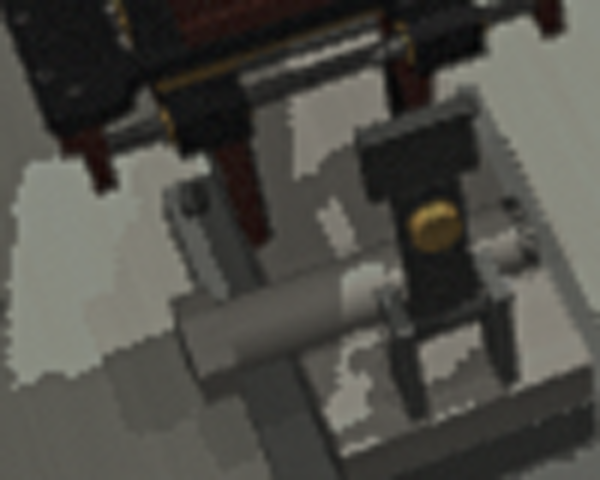

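The head is now centred near (205,345) in the crop, which matches the seated prediction (228,335)–(189,350). The bolt has dropped into the vee and the fingers are clear of it. From the scene rays the strap stands at about 1.45 rad. I'll retreat, rise over the strap and come down behind its outer face with the fingers shut.

Call:
servo_tool(delta_pos=[[0.1,0,0],[0,0,-0.2],[0,0,-0.38],[0,0,-0.38],[0,0,-0.38],[0,0,-0.25],[0,0,0],[-0.34,0.03,0],[-0.34,0.03,0],[-0.34,0.03,0]], turn=[0,0,0,0,0,0,0,0,0,0], grip=[0.6,0.6,0.6,0,0,0,0,0,0,0])

```text
time: 6.13
eef_pos: [0.595, -0.0993, 0.2344]
orientation: [-0.001, 1.0, -0.0, 0.0]
ft_force: [0.7, -0.1, -0.4]
finger_gap: 0.106
grip_force: 0.0
```

Call:
servo_tool(delta_pos=[[-0.33,0.03,0],[0,0,0],[0,0,0]], turn=[0,0,0], grip=[0,0,0])

```text
time: 6.38
eef_pos: [0.6276, -0.096, 0.2308]
orientation: [-0.002, 1.0, 0.001, -0.003]
ft_force: [-0.5, -0.1, 0.4]
finger_gap: 0.002
grip_force: 0.0
```

```bash
python3 cs.py pics/p3.png
```

```text
(no output)
```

View pics/p3.png

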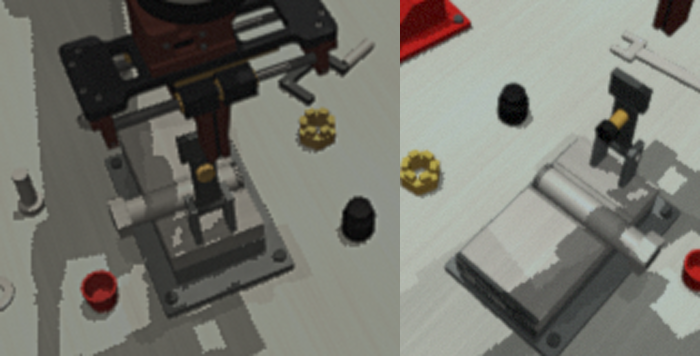

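The bolt lies in the vee. Before coming down, I'll check that the finger and paddle line up in y.

```bash
python3 - <<'E'
from h import *
C=np.load("C.npy");t=robot.sense();p=t["eef_pos"]-[0,0,.008];print(toc(C,p))
g=lambda P:np.round((proj("scene",P)-[130,150])*400/180).tolist()
print("tip",g([p]))
for th in(1.4,1.5,1.6,1.75):
    f=lambda L,y,e:(.05-L*np.cos(th)+e*np.sin(th),y,.1+L*np.sin(th)+e*np.cos(th))
    print(th,"paddle corners top",g(tow(C,[f(.094,-.018,.004),f(.094,.018,.004),f(.05,0,.004),f(.05,0,.012),f(0,0,0)])))
    a=proj("side",tow(C,[f(.094,-.018,-.004),f(.094,.018,-.004),f(0,0,0)]));print("  side",np.round((a-[235,160])*356/190).tolist())
E
```

```text
[0.08671987 0.00087186 0.22621612]
tip [[212.0, 145.0]]
1.4 paddle corners top [[173.0, 135.0], [214.0, 121.0], [201.0, 166.0], [205.0, 172.0], [208.0, 204.0]]
  side [[240.0, 103.0], [202.0, 79.0], [218.0, 144.0]]
1.5 paddle corners top [[176.0, 143.0], [218.0, 128.0], [204.0, 170.0], [207.0, 177.0], [208.0, 204.0]]
  side [[247.0, 95.0], [210.0, 72.0], [218.0, 144.0]]
1.6 paddle corners top [[180.0, 151.0], [222.0, 136.0], [206.0, 175.0], [209.0, 182.0], [208.0, 204.0]]
  side [[254.0, 88.0], [217.0, 65.0], [218.0, 144.0]]
1.75 paddle corners top [[187.0, 165.0], [229.0, 150.0], [209.0, 182.0], [212.0, 190.0], [208.0, 204.0]]
  side [[263.0, 79.0], [226.0, 56.0], [218.0, 144.0]]
```

Call:
servo_tool(delta_pos=[[0,0,0.24],[0,0,0.24],[0,0,0],[0.08,0,0],[0.08,0,0],[0.06,0,0],[0.06,0,0],[0.06,0,0],[0.06,0,0],[0.04,0,0]], turn=[0,0,0,0,0,0,0,0,0,0], grip=[0,0,0,0,0,0,0,0,0,0])

```text
time: 7.32
eef_pos: [0.583, -0.0964, 0.1875]
orientation: [-0.002, 1.0, -0.0, 0.001]
ft_force: [3.9, -1.2, -0.8]
finger_gap: 0.006
grip_force: 2.0
```

Contact: 3.9 N, with the strap moving and now at about 1.3 rad. I'll follow the arc down.

Call:
servo_tool(delta_pos=[[0.05,0,0.02],[0.05,0,0.02],[0.05,0,0.025],[0.046,0,0.025],[0.046,0,0.025],[0.046,0,0.03],[0.04,0,0.035],[0.04,0,0.035],[0.04,0,0.035],[0,0,0]], turn=[0,0,0,0,0,0,0,0,0,0], grip=[0,0,0,0,0,0,0,0,0,0])

```text
time: 8.15
eef_pos: [0.5412, -0.0965, 0.1601]
orientation: [-0.001, 1.0, 0.0, -0.001]
ft_force: [1.1, 0.9, 0.9]
finger_gap: 0.005
grip_force: 0.6
```

Call:
servo_tool(delta_pos=[[0.042,0,0.045],[0.04,0,0.045],[0.036,0,0.05],[0.03,0,0.05],[0.02,0,0.05],[0.01,0,0.04],[0.01,0,0.03],[0,0,0]], turn=[0,0,0,0,0,0,0,0], grip=[0,0,0,0,0,0,0,0])

```text
time: 8.82
eef_pos: [0.5227, -0.0966, 0.1295]
orientation: [-0.002, 1.0, 0.0, -0.001]
ft_force: [0.1, -0.9, 0.7]
finger_gap: 0.008
grip_force: 0.2
```

Call:
servo_tool(delta_pos=[[0,0,0.015],[0,0,0.015],[0,0,0.01]], turn=[0,0,0], grip=[0,0,0])

```text
time: 9.07
eef_pos: [0.5232, -0.0967, 0.1267]
orientation: [-0.002, 1.0, -0.0, -0.0]
ft_force: [-1.8, -0.1, 3.7]
finger_gap: 0.004
grip_force: 1.6
```

Call:
servo_tool(delta_pos=[[0,0,0.01],[0,0,0.01]], turn=[0,0], grip=[0,0])

```text
time: 9.23
eef_pos: [0.5234, -0.0967, 0.1247]
orientation: [-0.002, 1.0, -0.0, -0.0]
ft_force: [-2.1, -0.0, 3.6]
finger_gap: 0.008
grip_force: 1.6
```

Call:
servo_tool(delta_pos=[[0.003,0,0.01],[0.003,0,0.01]], turn=[0,0], grip=[0,0])

```text
time: 9.4
eef_pos: [0.523, -0.0967, 0.1226]
orientation: [-0.002, 1.0, -0.0, 0.0]
ft_force: [-2.0, -0.9, 3.4]
finger_gap: 0.006
grip_force: 1.6
```

Call:
servo_tool(delta_pos=[[0.003,0,0.01]], turn=[0], grip=[0])

```text
time: 9.48
eef_pos: [0.5227, -0.0967, 0.1216]
orientation: [-0.002, 1.0, -0.0, 0.0]
ft_force: [-0.1, -0.6, 3.7]
finger_gap: 0.003
grip_force: 1.6
```

Call:
servo_tool(delta_pos=[[0.003,0,0.01],[0.003,0,0.01]], turn=[0,0], grip=[0,0])

```text
time: 9.65
eef_pos: [0.5224, -0.0967, 0.1197]
orientation: [-0.002, 1.0, -0.0, 0.001]
ft_force: [0.2, -1.1, 3.2]
finger_gap: 0.006
grip_force: 1.6
```

Call:
servo_tool(delta_pos=[[0.003,0,0.01]], turn=[0], grip=[0])

```text
time: 9.73
eef_pos: [0.5221, -0.0967, 0.1187]
orientation: [-0.002, 1.0, -0.0, 0.001]
ft_force: [1.0, -0.4, 4.0]
finger_gap: 0.002
grip_force: 1.5
```

Call:
servo_tool(delta_pos=[[0.0,0,0.01],[0.0,0,0.01]], turn=[0,0], grip=[0,0])

```text
time: 9.9
eef_pos: [0.5219, -0.0967, 0.1167]
orientation: [-0.002, 1.0, -0.0, 0.0]
ft_force: [0.4, -0.5, 3.2]
finger_gap: 0.005
grip_force: 1.6
```

Call:
servo_tool(delta_pos=[[0.0,0,0.01]], turn=[0], grip=[0])

```text
time: 9.98
eef_pos: [0.5219, -0.0967, 0.1156]
orientation: [-0.002, 1.0, -0.0, 0.0]
ft_force: [0.8, -0.6, 2.4]
finger_gap: 0.007
grip_force: 1.6
```

Call:
servo_tool(delta_pos=[[0,0,-0.02],[0.1,0,0],[0,0,0.02],[0,0,0.005]], turn=[0,0,0,0], grip=[0,0,0,0])

```text
time: 10.32
eef_pos: [0.5108, -0.0965, 0.1149]
orientation: [-0.001, 1.0, 0.0, -0.001]
ft_force: [-3.9, -0.7, 5.6]
finger_gap: 0.009
grip_force: 2.7
```

Call:
servo_tool(delta_pos=[[0.0,0,0.01],[0,0,0.01]], turn=[0,0], grip=[0,0])

```text
time: 10.48
eef_pos: [0.5111, -0.0966, 0.1138]
orientation: [-0.002, 1.0, 0.0, -0.001]
ft_force: [-6.2, 1.0, 8.8]
finger_gap: 0.004
grip_force: 4.5
```

The pad has met the bolt: the force is rising from the free level of about 3.5 N. I'll press on in small steps.

Call:
servo_tool(delta_pos=[[0.003,0,0.005],[0,0,0.0]], turn=[0,0], grip=[0,0])

```text
time: 10.65
eef_pos: [0.5111, -0.0966, 0.1136]
orientation: [-0.002, 1.0, 0.0, -0.0]
ft_force: [-5.9, 0.6, 8.0]
finger_gap: 0.003
grip_force: 4.0
```

Call:
servo_tool(delta_pos=[[0.002,0,0.004],[0,0,0.0]], turn=[0,0], grip=[0,0])

```text
time: 10.82
eef_pos: [0.511, -0.0966, 0.1134]
orientation: [-0.002, 1.0, -0.0, -0.0]
ft_force: [-5.4, 0.2, 8.6]
finger_gap: 0.009
grip_force: 4.5
```

Call:
servo_tool(delta_pos=[[0.004,0,0.01]], turn=[0], grip=[0])

```text
time: 10.9
eef_pos: [0.511, -0.0966, 0.113]
orientation: [-0.002, 1.0, -0.0, 0.0]
ft_force: [-4.4, 0.8, 13.0]
finger_gap: 0.007
grip_force: 6.3
```

Call:
servo_tool(delta_pos=[[0.004,0,0.007]], turn=[0], grip=[0])

```text
time: 10.98
eef_pos: [0.5109, -0.0966, 0.1127]
orientation: [-0.002, 1.0, -0.0, 0.001]
ft_force: [-4.5, 0.8, 13.0]
finger_gap: 0.007
grip_force: 6.3
```

Call:
servo_tool(delta_pos=[[0,0,0],[0,0,0]], turn=[0,0], grip=[0,0])

```text
time: 11.15
eef_pos: [0.5109, -0.0966, 0.1126]
orientation: [-0.002, 1.0, -0.0, 0.001]
ft_force: [-4.5, 1.0, 12.4]
finger_gap: 0.005
grip_force: 5.6
```

The push is steady at 12.4–13 N about 80–89 mm from the hinge, which puts roughly 14–16 N on the pad. I'll lift straight off.

Call:
servo_tool(delta_pos=[[0,0,-0.03],[0,0,-0.1],[0,0,-0.3],[0,0,-0.3],[0,0,-0.3],[0.35,0,0],[0.35,0,0],[0.35,0,0],[0,0,0],[0,0,0]], turn=[0,0,0,0,0,0,0,0,0,0], grip=[0,0,0,0,0,0,0,0,0,0])

```text
time: 11.98
eef_pos: [0.4048, -0.097, 0.2143]
orientation: [-0.001, 1.0, -0.0, 0.001]
ft_force: [0.0, 0.0, 1.0]
finger_gap: 0.003
grip_force: 0.0
```

```bash
python3 cs.py pics/p4.png
```

```text
(no output)
```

View pics/p4.png

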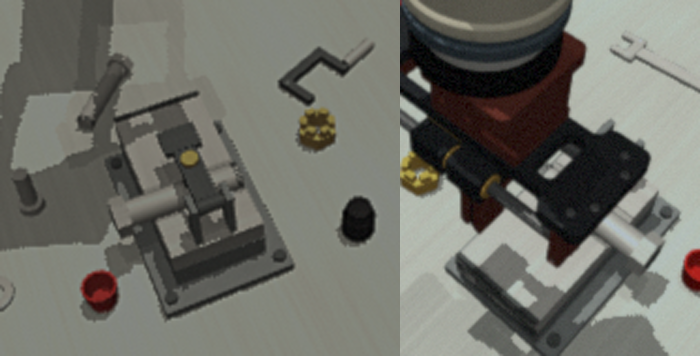

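The strap lies closed over the bolt, which is still seated in the vee. The gripper is clear and the other things in view have not moved, so I'll hand it in.

```bash
python3 -c "
from station import job
print(job.close_job())"
```

```text
the job is handed in; nothing more can be done
None
```

The bolt rolled into the vee and is clamped there under the strap, pressed to an estimated 14–16 N on the pad and then let go; the gripper is clear, the other things in view stayed put, and the job was handed in at about 12 s.

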